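Line up the reagent bottles by size beside the stirrer

TASK

Set the bench up for the next class: stand the four plastic reagent bottles on the row of round rubber pads in order of size, one to a pad and centred on it, with the largest next to the magnetic stirrer and the smallest at the far end. Never tip a bottle over, and leave them all standing upright and still.

Things in the scene. Friction and masses are not known exactly. Their poses are not given: they have to be found in the camera images.
- bottle_1: The largest of four loose off-white plastic reagent bottles with grey screw caps: upright cylinder 56 mm in diameter and 106 mm tall overall; the straight body reaches up to 76 mm, the cap is 40 mm wide; 210 g give or take 30 %. Origin at the centre of its underside, z up along its axis. Starts standing on the bench among other glassware.
- bottle_2: The second largest of four loose off-white plastic reagent bottles with grey screw caps: upright cylinder 50 mm in diameter and 88 mm tall overall; the straight body reaches up to 63 mm, the cap is 36 mm wide; 140 g give or take 30 %. Origin at the centre of its underside, z up along its axis. Starts standing on the bench among other glassware.
- bottle_3: The second smallest of four loose off-white plastic reagent bottles with grey screw caps: upright cylinder 44 mm in diameter and 70 mm tall overall; the straight body reaches up to 50 mm, the cap is 32 mm wide; 90 g give or take 30 %. Origin at the centre of its underside, z up along its axis. Starts standing on the bench among other glassware.
- bottle_4: The smallest of four loose off-white plastic reagent bottles with grey screw caps: upright cylinder 38 mm in diameter and 52 mm tall overall; the straight body reaches up to 37 mm, the cap is 28 mm wide; 50 g give or take 30 %. Origin at the centre of its underside, z up along its axis. Starts standing on the bench among other glassware.
- pad_1: One of four identical fixed dark round rubber pads, 72 mm in diameter and 3 mm thick, in one straight row 90 mm apart on a low white strip (100 x 370 x 8 mm). The pad's top is 11 mm above the bench. Origin at the centre of the pad's underside, 3 mm below its top. The pads' names say nothing about their order along the row; any pad may be at any place in it.
- pad_2: One of four identical fixed dark round rubber pads, 72 mm in diameter and 3 mm thick, in one straight row 90 mm apart on a low white strip (100 x 370 x 8 mm). The pad's top is 11 mm above the bench. Origin at the centre of the pad's underside, 3 mm below its top. The pads' names say nothing about their order along the row; any pad may be at any place in it.
- pad_3: One of four identical fixed dark round rubber pads, 72 mm in diameter and 3 mm thick, in one straight row 90 mm apart on a low white strip (100 x 370 x 8 mm). The pad's top is 11 mm above the bench. Origin at the centre of the pad's underside, 3 mm below its top. The pads' names say nothing about their order along the row; any pad may be at any place in it.
- pad_4: One of four identical fixed dark round rubber pads, 72 mm in diameter and 3 mm thick, in one straight row 90 mm apart on a low white strip (100 x 370 x 8 mm). The pad's top is 11 mm above the bench. Origin at the centre of the pad's underside, 3 mm below its top. The pads' names say nothing about their order along the row; any pad may be at any place in it.
- stirrer: Grey magnetic stirrer, fixed, 150 x 130 mm and 72 mm high, with a round white top plate and two black knobs on its front; it stands just past one end of the row of pads (either end; look). Origin at the centre of its underside. About 154 mm from the centre of the nearest pad, then about 243, 332 and 421 mm to the others.
- pot: Light grey round open pot, fixed, 90 mm in diameter, 110 mm high, just past the other end of the row. Origin at the centre of its underside. Not part of the job: an obstacle. Loose bystanders as tall as 105 mm (a conical flask 64 mm wide, a low mortar 76 mm wide) stand among the bottles, as little as 90 mm from them centre to centre.

How it is judged:
At the end, for the whole second after the job is handed in: Each bottle stands upright (within 0.1 rad) and at rest on its own pad, within 12 mm of the pad's centre; counted from the stirrer the order is largest, second largest, second smallest, smallest ((horizontal distance between bottle_1 and pad_1 below 0.012 m or horizontal distance between bottle_1 and pad_2 below 0.012 m or horizontal distance between bottle_1 and pad_3 below 0.012 m or horizontal distance between bottle_1 and pad_4 below 0.012 m) and horizontal distance between bottle_1 and stirrer between 0.124 and 0.184 m and height (world z) of bottle_1 between 0.007 and 0.015 m and angle between each of bottle_1, bottle_2, bottle_3, bottle_4's own z axis and vertical below 0.1 rad and linear speed of each of bottle_1, bottle_2, bottle_3, bottle_4 below 0.02 m/s and angular speed of each of bottle_1, bottle_2, bottle_3, bottle_4 below 0.2 rad/s and (horizontal distance between bottle_2 and pad_1 below 0.012 m or horizontal distance between bottle_2 and pad_2 below 0.012 m or horizontal distance between bottle_2 and pad_3 below 0.012 m or horizontal distance between bottle_2 and pad_4 below 0.012 m) and horizontal distance between bottle_2 and stirrer between 0.2125 and 0.2725 m and height (world z) of bottle_2 between 0.007 and 0.015 m and (horizontal distance between bottle_3 and pad_1 below 0.012 m or horizontal distance between bottle_3 and pad_2 below 0.012 m or horizontal distance between bottle_3 and pad_3 below 0.012 m or horizontal distance between bottle_3 and pad_4 below 0.012 m) and horizontal distance between bottle_3 and stirrer between 0.302 and 0.362 m and height (world z) of bottle_3 between 0.007 and 0.015 m and (horizontal distance between bottle_4 and pad_1 below 0.012 m or horizontal distance between bottle_4 and pad_2 below 0.012 m or horizontal distance between bottle_4 and pad_3 below 0.012 m or horizontal distance between bottle_4 and pad_4 below 0.012 m) and horizontal distance between bottle_4 and stirrer between 0.3915 and 0.4515 m and height (world z) of bottle_4 between 0.007 and 0.015 m); the robot touches nothing.
It fails at once if a bottle is tipped over (leans more than 0.7 rad) (angle between any of bottle_1, bottle_2, bottle_3, bottle_4's own z axis and vertical above 0.7 rad).
It also fails if it takes over 104 s, if anything falls off the work surface, if the arm or the gripper's body presses on something with over 40 N, if the wrist force passes 120 N, or if a joint passes its speed limit or range.

ROBOT

A 6-joint arm with a two-finger parallel gripper is mounted at the origin on the work surface. World frame = base frame: x ahead of the robot, y to its left, z up, the work surface at z = 0. Lengths are in m, angles in rad, forces in N, time in s.
With the tool pointing down it reaches from about 0.375 to 0.9 m from the base axis. Payload 3.1 kg.
Tool frame: the origin (TCP) lies at the very end of the fingers, on their centre line; the grasp point (between the pads) lies 19 mm behind it; z points along the fingers, y is the line along which they close (so a half turn about z gives the same grasp; the last joint's range is limited). The gripper opens to 85 mm and grips with 20 to 120 N. Pads are 22 mm wide; open, the fingers measure 114 mm over their backs; the gripper's body (76 mm by 85 mm) begins 54 mm behind the grasp point. The pads swing forward as they close: fully open they stand 13 mm farther back than shut.
Start: joints at [-1.51, 0.527, 1.433, -0, 1.181, -0.178], TCP at [0.148, -0.607, 0.231] pointing down, gripper open.
Joint ranges: [-3.08, 3.08], [-0.75, 2.2], [0.22, 2.44], [-1.43, 4.57], [0, 2.65], [-2.85, 2.85]. Speed limits (rad/s): [2.79, 2.79, 3.14, 3.14, 3.14, 3.14].

INTERFACE

Orientations are given as a unit quaternion [x, y, z, w].
In Python, from station import manip gives the robot as it stands.
- The arm moves only by the shell command python3 -m handwheel 'ROWS' [FORCE]. ROWS is JSON, a list of rows, each a list of 7 numbers: the shift along the world's x, y, z in mm, then the turn, a rotation vector about the world's x, y, z in degrees, then the opening, from 0 (shut) to 1 (fully open). A call has exactly 10 rows; each row shifts and turns the commanded pose from where the row before left it; what a row does not reach is not made up. A row lasts 1/8 s, in which the tool goes at most 62.5 mm and 10.7 degrees, less where a joint would pass 70% of its speed; a pose out of reach is approached as far as the arm can. A call is refused whole if a number of a shift passes 62.5 or a number of a turn 10.7, either way. A call with a gripper value outside its range is refused whole. The fingers move at their own pace and stop on an object; FORCE is the grip in N (left out, the last holds). Time passes only in rows, so rows that do not move let the fingers close, or fill a call up. It gives the time, the measured TCP pose, the force, the opening and the grip force at its end, in the units of the state.
- manip.sense(): the state, without advancing time (a new reading comes with each control period).
- manip.snapshot(name): name is "scene" or "side" or "wrist"; returns the picture (384x512x3 uint8, red, green, blue); there is no depth.
- manip.get_calibration(name): a dict with "K" (3x3 intrinsics, pixels), "rvec" (rotation vector, rad) and "tvec" (3), from world to camera coordinates, as OpenCV has them. Camera axes: x right, y down, z forward; pixel columns grow to the right and rows downward; lengths in m; the calibration is good to about 2 mm. A picture is of the moment at which its call begins: read the wrist's pose just before it. get_calibration takes no time and is no camera call; for the wrist camera it gives the pose at the moment of the call.
- manip.sign_off(): hands the job in; it is judged then, once.
The state is a dict: "t": time; "q": joint angles; "qd": joint speeds; "tau": joint torques, N m; "tcp_pos": TCP position; "tool_rot": TCP orientation; "force": force on the tool from outside, world axes, zero at the start; "ft_torque": the same for the moment, N m; "finger_gap": opening from 0.0 (shut) to 1.0 (fully open); "gripper_force": force on a finger pad.
Only numpy, scipy, OpenCV 4.12 (cv2) and the standard library are available. Lean on these libraries where they do the work, as an engineer would, in place of code of your own. Each camera call takes 0.05 s, during which the arm holds its last target. There are 200 camera calls.

## Working session

There is one attempt and no reset: what is moved stays moved. The work goes in short steps, Python scripts to look and compute and a shell command to move; the robot and the scene stay as the last step left them, time stands still between calls to the robot, and variables do not carry over. Pictures are saved under pics/ and viewed, at most 14 in all, crops included, and the job is handed in when it is done.

```bash
ls; mkdir -p pics; python3 - <<'E'
from station import manip
import cv2
for n in("scene","side"):
    cv2.imwrite(f"pics/{n}0.png",cv2.resize(manip.snapshot(n)[:,:,::-1],(800,600),interpolation=cv2.INTER_CUBIC))
print(manip.sense())
E
```

```text
pics
{'t': 0.1, 'q': array([-1.51049109e+00,  5.28377896e-01,  1.43379742e+00, -2.23927733e-05,
        1.18141059e+00, -1.78516587e-01]), 'qd': array([-0.00122788, -0.00190617, -0.00461823, -0.00094941,  0.0002614 ,
       -0.00031933]), 'tau': array([-2.45013780e-04, -4.43304455e+01, -1.78587288e+01, -2.28953159e-04,
        3.89968656e-03,  4.79463381e-06]), 'tcp_pos': array([ 0.14782087, -0.60658876,  0.2304212 ]), 'tool_rot': array([ 9.92877984e-01,  1.19131506e-01,  4.85359892e-05, -9.95496591e-04]), 'force': array([ 0.23204134, -0.63488662,  0.17009489]), 'ft_torque': array([-0.01116506,  0.01916137,  0.02449973]), 'gripper_force': 0.0, 'finger_gap': 0.9997754436089106}
```

View pics/scene0.png

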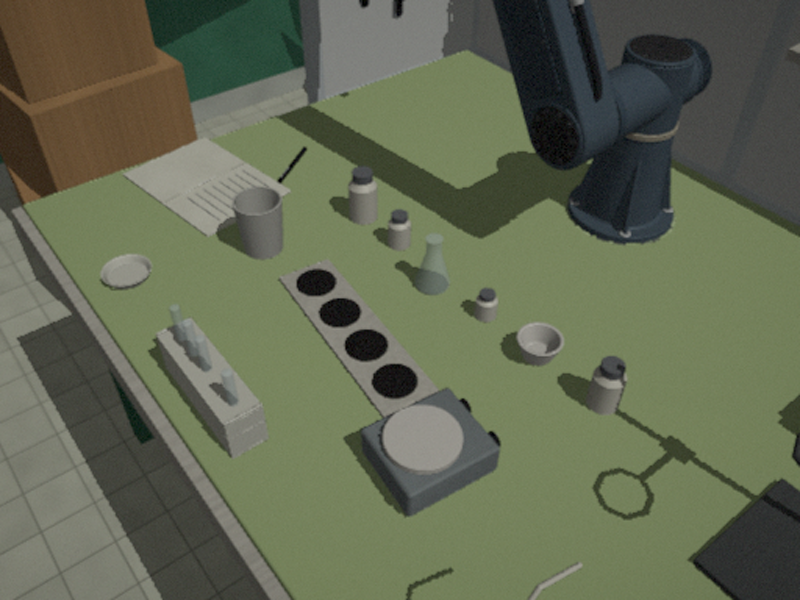

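View pics/side0.png

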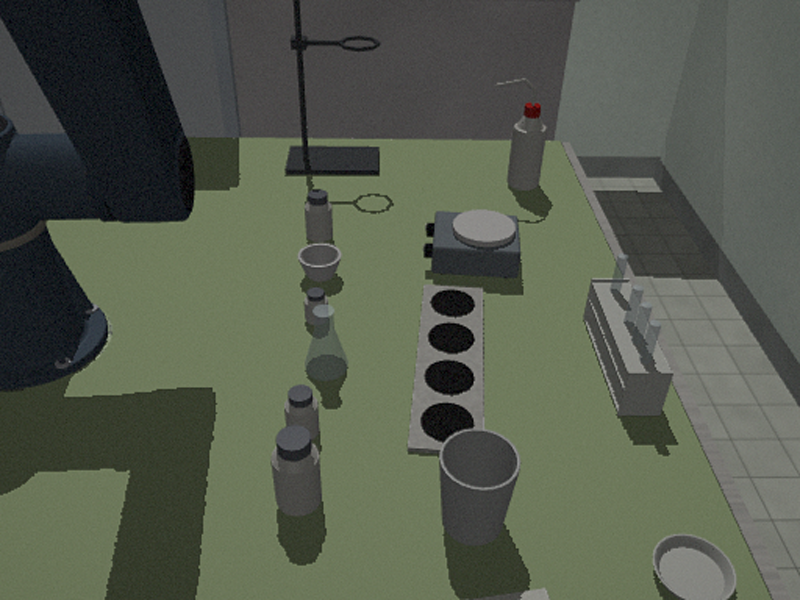

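The scene view shows the bottles at about (362,195), (399,230), (487,305) and (605,385), the pads in a row at (316,282) to (394,380), the stirrer at (430,440) and the pot at (260,222). The side view agrees. I'll enlarge crops next to get accurate points.

```bash
python3 - <<'E'
from station import manip
import cv2
s=manip.snapshot("scene")[:,:,::-1]; d=manip.snapshot("side")[:,:,::-1]
# x4 crops: scene origin (215,95) 200x150 ; and (170,160)
cv2.imwrite("pics/s1.png",cv2.resize(s[100:250,170:370],(800,600),interpolation=cv2.INTER_CUBIC))
cv2.imwrite("pics/d1.png",cv2.resize(d[115:345,160:360],(696,800))[:, :] if 0 else cv2.resize(d[115:340,60:360],(800,600),interpolation=cv2.INTER_CUBIC))
for n in("scene","side"):
    c=manip.get_calibration(n);print(n,c)
E
```

```text
scene {'K': array([[477.97997747,   0.        , 257.10349631],
       [  0.        , 477.97997747, 196.18072699],
       [  0.        ,   0.        ,   1.        ]]), 'rvec': array([ 0.85994777,  2.52549193, -1.07873792]), 'tvec': array([ 0.43850799, -0.19534332,  1.51205679])}
side {'K': array([[475.35499477,   0.        , 256.6329974 ],
       [  0.        , 475.35499477, 196.37031202],
       [  0.        ,   0.        ,   1.        ]]), 'rvec': array([ 2.21633597, -0.01371323,  0.03677202]), 'tvec': array([-0.55370886,  0.05057742,  1.12858353])}
```

View pics/s1.png

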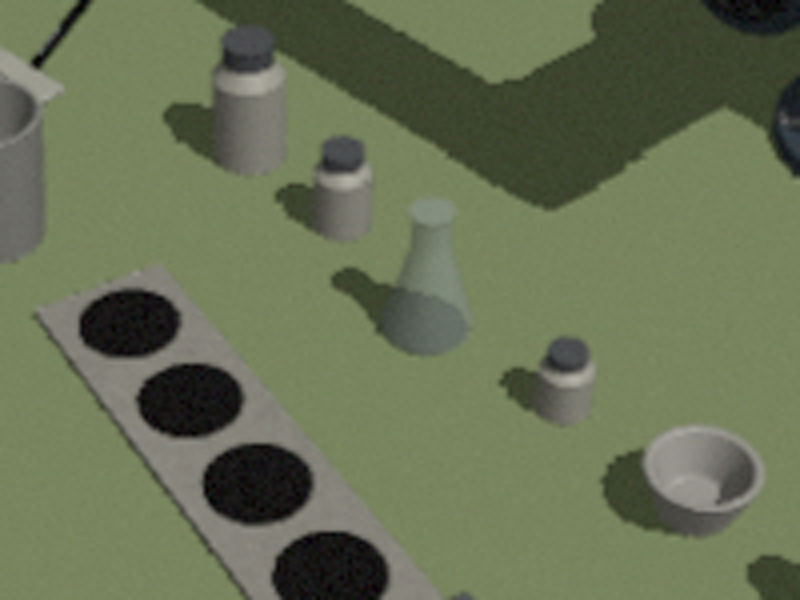

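View pics/d1.png

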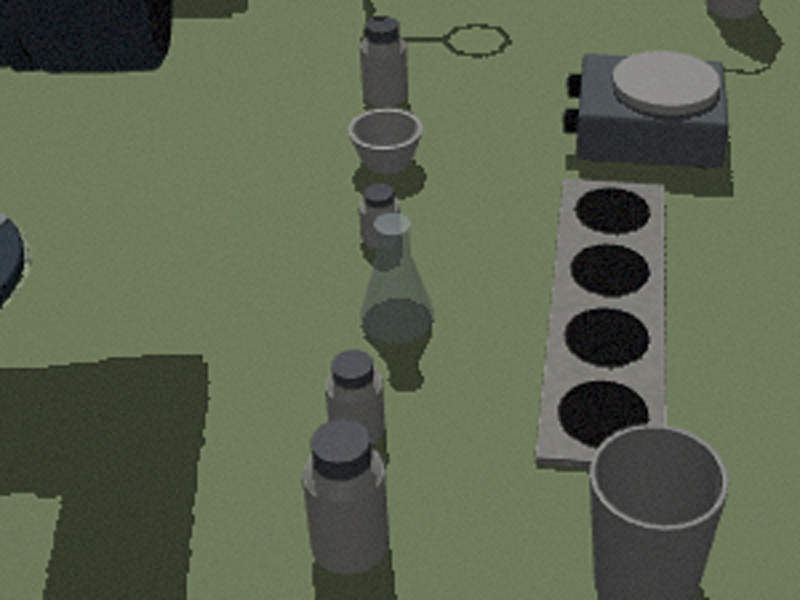

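Both crops resolve the bottles, caps and pads clearly. I'll triangulate from the two views, using the heights to tell the sizes apart.

```bash
cat > h.py <<'E'
from station import manip
import numpy as np, cv2
def cal(n):
    c=manip.get_calibration(n);return c["K"],cv2.Rodrigues(np.array(c["rvec"],float))[0],np.array(c["tvec"],float)
def tri(a,b):
    P=[K@np.c_[R,t] for K,R,t in(cal("scene"),cal("side"))]
    X=cv2.triangulatePoints(P[0],P[1],np.array(a,float).T,np.array(b,float).T);return (X[:3]/X[3]).T
def plane(n,px,z,c=None):
    K,R,t=c or cal(n); d=R.T@np.linalg.inv(K)@np.array([*px,1.]); o=-R.T@t
    return o+d*(z-o[2])/d[2]
E
python3 - <<'E'
from h import *
S=lambda u,v:(170+u/4-.375,100+v/4-.375); D=lambda u,v:(60+u/2.667-.31,115+v/2.667-.31)
F=lambda u,v:(u/1.5625-.18,v/1.5625-.18)
L=[("A",S(249,38),D(341,436),0),("B",S(344,148),D(353,362),0),("C",S(569,349),D(379,192),0),("D",F(612,364),D(383,26),0),
("p1",S(129,322),D(604,413),.011),("p2",S(190,400),D(608,337),.011),("p3",S(258,484),D(610,270),.011),("p4",S(330,577),D(613,211),.011),
("flask",S(432,209),D(394,222),.105),("mortar",S(703,470),D(386,132),.04),("stir",F(423,437),D(667,82),.072),("pot",F(258,201),D(658,477),.11),("ringShadow",F(624,493),D(477,40),0)]
X=tri([l[1] for l in L],[l[2] for l in L])
for l,x in zip(L,X):
    z=l[3] or min((.106,.088,.070,.052),key=lambda h:abs(h-x[2]))
    if l[0]=="ringShadow":z=0
    print(l[0],(x*1000).round(),z,(plane("scene",l[1],z)*1000).round(1)[:2],(plane("side",l[2],z)*1000).round(1)[:2])
E
```

```text
A [ 422. -295.  106.] 0.106 [ 421.5 -295.7] [ 422.4 -295.2]
B [ 418. -185.   69.] 0.07 [ 418.6 -183.8] [ 418.9 -186.2]
C [420.  59.  51.] 0.052 [420.6  60.1] [420.8  56.5]
D [409. 311.  85.] 0.088 [410.5 312. ] [409.7 304.3]
p1 [ 611. -179.    9.] 0.011 [ 612.4 -177.1] [ 611.4 -181.9]
p2 [621. -90.   8.] 0.011 [622.8 -86.8] [621.2 -93.7]
p3 [630.   0.   7.] 0.011 [631.9   3.1] [629.7  -4.9]
p4 [640.  90.   6.] 0.011 [642.7  92.9] [639.4  83.8]
flask [443. -58. 105.] 0.105 [442.5 -57.4] [443.4 -58.5]
mortar [418. 182.  36.] 0.04 [420.2 184.2] [419.  174.7]
stir [702. 233.  65.] 0.072 [703.8 236.9] [701.2 220.9]
pot [ 629. -331.  105.] 0.11 [ 630.9 -324.6] [ 629.2 -335.2]
ringShadow [507. 439.  -2.] 0 [507.5 439.8] [507.3 434.5]
```

The heights separate the sizes well, and the pads come out 90 mm apart. Next I'll check where the ring stand is and plan the first move.

```bash
python3 - <<'E'
from h import *
F=lambda u,v:(u/1.5625-.18,v/1.5625-.18)
for p in((306,165),(288,172),(380,172),(340,150)): print(p,plane("side",F(*p),0).round(3))
r=plane("side",F(306,165),0)
# ring: ray of the side view at the rod's y plane
K,R,t=cal("side");o=-R.T@t
for p in((299,43),(360,43)):
    d=R.T@np.linalg.inv(K)@np.array([*F(*p),1]); print((o+d*(r[1]-o[1])/d[1]).round(3))
E
python3 -m handwheel '[[20,25,0,0,0,7.5,1],[32,38,0,0,0,7.7,1],[32,38,0,0,0,7.7,1],[32,38,0,0,0,7.7,1],[32,38,0,0,0,7.7,1],[32,38,0,0,0,7.7,1],[32,38,0,0,0,7.6,1],[32,38,0,0,0,7.6,1],[30,21,0,0,0,7.6,1],[0,0,0,0,0,7.6,1]]' 30
```

```text
(306, 165) [0.36  0.601 0.   ]
(288, 172) [0.324 0.567 0.   ]
(380, 172) [0.521 0.571 0.   ]
(340, 150) [0.431 0.678 0.   ]
[0.361 0.601 0.263]
[0.481 0.601 0.264]
t: 1.45
tcp_pos: [0.4236, -0.2933, 0.2313]
tool_rot: [0.704, 0.711, 0.0, 0.0]
force: [-0.2, -0.5, -0.8]
finger_gap: 1.001
gripper_force: 0.0
```

```bash
python3 - <<'E'
from h import *
c=cal("wrist"); im=manip.snapshot("wrist")[:,:,::-1]
np.savez("w1.npz",K=c[0],R=c[1],t=c[2])
cv2.imwrite("pics/w1.png",cv2.resize(im,(800,600)))
print(-c[1].T@c[2],c[1])
E
```

```text
[ 0.42287384 -0.21835878  0.3731343 ] [[ 9.99956435e-01  9.33221015e-03 -1.96977782e-04]
 [ 8.98758444e-03 -9.56902601e-01  2.90269934e-01]
 [ 2.52037147e-03 -2.90259059e-01 -9.56944788e-01]]
```

View pics/w1.png

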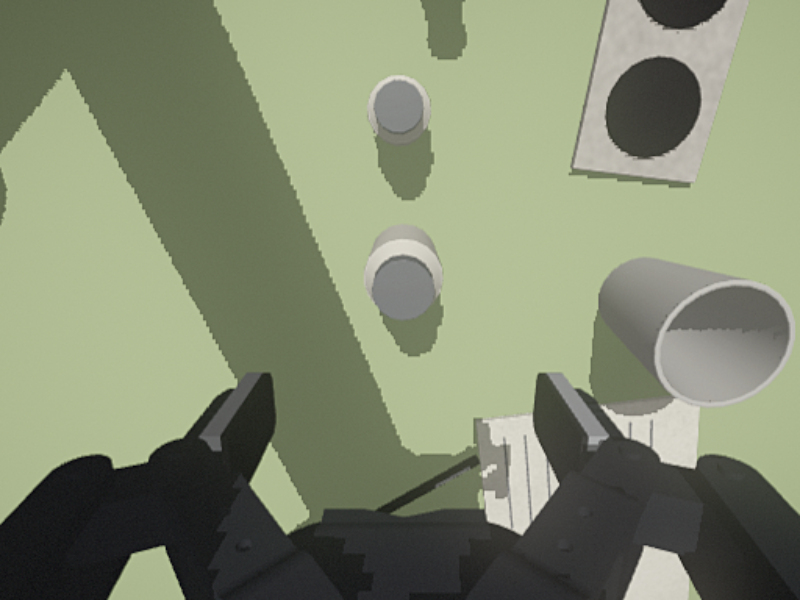

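The wrist view shows bottle_1's cap at (403,288), bottle_3's cap at (398,105) and pad p1 at (653,107), with the fingers open around x.

```bash
python3 - <<'E'
from h import *
z=np.load("w1.npz");c=(z["K"],z["R"],z["t"])
for p,h in(((403,288),.106),((398,105),.07),((653,107),.011)): print((plane("",(p[0]*.64-.18,p[1]*.64-.18),h,c)*1000).round(1))
E
```

```text
[ 423.  -294.5  106. ]
[ 418.8 -184.6   70. ]
[ 610.8 -177.6   11. ]
```

```bash
python3 -m handwheel '[[0,-1,-50,0,0,0,1],[0,0,-50,0,0,0,1],[0,0,-45,0,0,0,1],[0,0,-28,0,0,0,1],[0,0,-15,0,0,0,1],[0,0,0,0,0,0,0],[0,0,0,0,0,0,0],[0,0,0,0,0,0,0],[0,0,0,0,0,0,0],[0,0,0,0,0,0,0]]' 30
```

```text
t: 2.75
tcp_pos: [0.4224, -0.2968, 0.0443]
tool_rot: [0.707, 0.708, -0.0, 0.001]
force: [-0.3, 0.7, 6.2]
finger_gap: 0.646
gripper_force: 32.8
```

```bash
python3 -m handwheel '[[0,0,15,0,0,0,0],[0,0,35,0,0,0,0],[5,8,30,0,0,0,0],[15,26,0,0,0,0,0],[25,45,0,0,0,0,0],[28,50,0,0,0,0,0],[28,50,0,0,0,0,0],[28,50,0,0,0,0,0],[28,50,0,0,0,0,0],[28,50,0,0,0,0,0]]' 40
python3 -m handwheel '[[21,38,0,0,0,0,0],[10,17,0,0,0,0,0],[1,2,0,0,0,0,0],[0,0,0,0,0,0,0],[0,0,-25,0,0,0,0],[0,0,-20,0,0,0,0],[0,0,-10,0,0,0,0],[0,0,0,0,0,0,0],[0,0,0,0,0,0,0],[0,0,0,0,0,0,0]]'
```

```text
t: 4.0
tcp_pos: [0.6071, 0.0346, 0.1237]
tool_rot: [0.707, 0.708, -0.0, -0.0]
force: [0.9, -0.6, -1.9]
finger_gap: 0.644
gripper_force: 43.3
t: 5.25
tcp_pos: [0.6395, 0.0898, 0.0691]
tool_rot: [0.707, 0.708, 0.001, 0.001]
force: [0.6, -0.2, -2.3]
finger_gap: 0.641
gripper_force: 43.2
```

```bash
python3 -m handwheel '[[0,0,-5,0,0,0,0],[0,0,-4,0,0,0,0],[0,0,-2,0,0,0,0],[0,0,-1,0,0,0,0],[0,0,-1,0,0,0,0],[0,0,0,0,0,0,0],[0,0,0,0,0,0,0],[0,0,0,0,0,0,0],[0,0,0,0,0,0,0],[0,0,0,0,0,0,0]]'
```

```text
t: 6.5
tcp_pos: [0.6389, 0.0898, 0.0554]
tool_rot: [0.707, 0.708, 0.0, 0.0]
force: [-0.2, 0.0, -0.8]
finger_gap: 0.64
gripper_force: 43.3
```

```bash
python3 -m handwheel '[[0,0,0,0,0,0,0.68],[0,0,0,0,0,0,0.75],[0,0,0,0,0,0,1],[0,0,0,0,0,0,1],[0,0,10,0,0,0,1],[0,0,40,0,0,0,1],[0,0,50,0,0,0,1],[0,0,50,0,0,0,1],[0,0,26,0,0,0,1],[0,-10,0,0,0,0,1]]'
python3 - <<'E'
from h import *
c=cal("wrist"); im=manip.snapshot("wrist")[:,:,::-1]
np.savez("w2.npz",K=c[0],R=c[1],t=c[2])
cv2.imwrite("pics/w2.png",cv2.resize(im,(800,600)))
E
```

```text
t: 7.75
tcp_pos: [0.6404, 0.08, 0.2348]
tool_rot: [0.706, 0.708, 0.002, 0.003]
force: [-0.4, 0.1, 0.4]
finger_gap: 1.001
gripper_force: 0.0
```

View pics/w2.png

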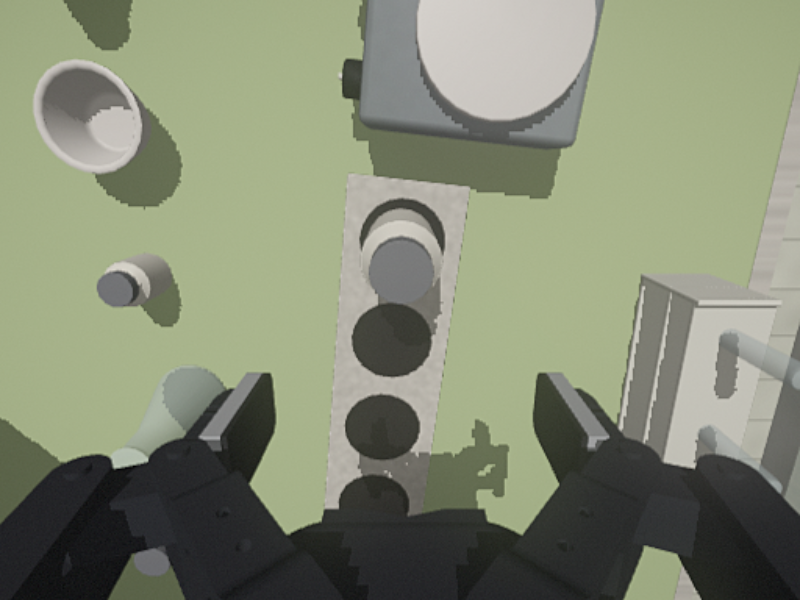

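The wrist view shows bottle_1 standing on p4 with its cap at (402,271), p3 at (392,340), p2 at (383,428), and bottle_4's cap at (118,289).

```bash
python3 - <<'E'
from h import *
z=np.load("w2.npz");c=(z["K"],z["R"],z["t"])
for n,p,h in(("b1",(402,271),.117),("p3",(392,340),.011),("p2",(383,428),.011),("b4",(118,289),.052),("p4top",(403,198),.011),("p4L",(360,240),.011),("p4R",(445,240),.011)): print(n,(plane("",(p[0]*.64-.18,p[1]*.64-.18),h,c)*1000).round(1))
E
```

```text
b1 [639.9  91.5 117. ]
p3 [631.4   2.5  11. ]
p2 [622.3 -87.3  11. ]
b4 [424.7  61.4  52. ]
p4top [640.9 126.2  11. ]
p4L [605.3  92.   11. ]
p4R [675.9  92.1  11. ]
```

bottle_1 is within about 1 mm of its pad centre. bottle_2 is next.

```bash
python3 -m handwheel '[[-15,15,0,0,0,0,1],[-30,30,0,0,0,0,1],[-35,35,0,0,0,0,1],[-35,35,0,0,0,0,1],[-35,35,0,0,0,0,1],[-35,35,0,0,0,0,1],[-30,25,0,0,0,0,1],[-15,4,0,0,0,0,1],[0,0,0,0,0,0,1],[0,0,0,0,0,0,1]]'
python3 - <<'E'
from h import *
c=cal("wrist"); im=manip.snapshot("wrist")[:,:,::-1]
np.savez("w3.npz",K=c[0],R=c[1],t=c[2])
cv2.imwrite("pics/w3.png",cv2.resize(im,(800,600)))
E
```

```text
t: 9.05
tcp_pos: [0.4097, 0.2932, 0.2311]
tool_rot: [0.707, 0.707, 0.0, 0.0]
force: [-0.4, -0.0, -0.8]
finger_gap: 0.999
gripper_force: 0.0
```

View pics/w3.png

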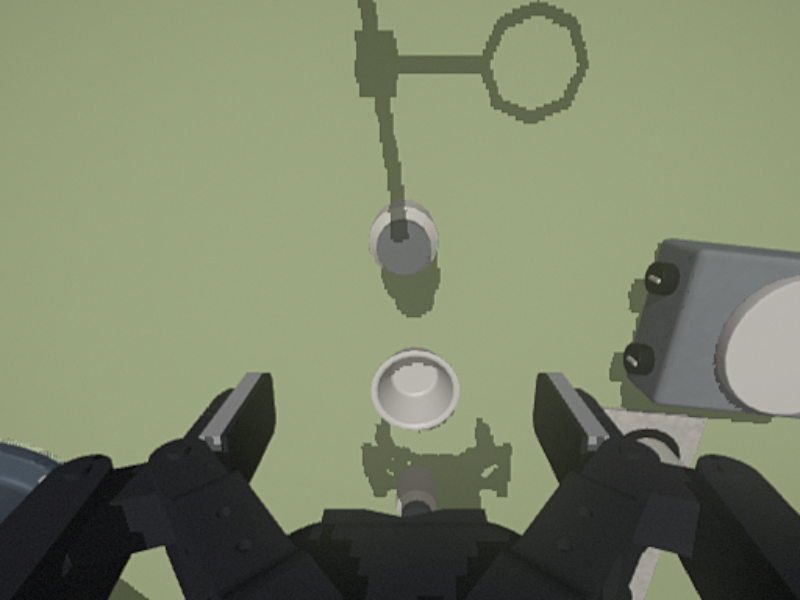

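bottle_2's cap is at (404,247), with only the stand's shadow above it.

```bash
python3 - <<'E'
from h import *
z=np.load("w3.npz");c=(z["K"],z["R"],z["t"])
print((plane("",(404*.64-.18,247*.64-.18),.088,c)*1000).round(1))
E
```

```text
[409.7 314.6  88. ]
```

```bash
python3 -m handwheel '[[0,20,-40,0,0,0,1],[0,0,-50,0,0,0,1],[0,0,-50,0,0,0,1],[0,0,-40,0,0,0,1],[0,0,-22,0,0,0,1],[0,0,0,0,0,0,1],[0,0,0,0,0,0,0],[0,0,0,0,0,0,0],[0,0,0,0,0,0,0],[0,0,0,0,0,0,0]]' 30
```

```text
t: 10.35
tcp_pos: [0.4099, 0.3141, 0.0307]
tool_rot: [0.707, 0.708, 0.001, 0.001]
force: [0.8, -1.5, 6.1]
finger_gap: 0.575
gripper_force: 31.6
```

```bash
python3 -m handwheel '[[0,0,15,0,0,0,0],[0,0,40,0,0,0,0],[0,0,45,0,0,0,0],[5,-8,30,0,0,0,0],[20,-28,0,0,0,0,0],[30,-42,0,0,0,0,0],[32,-45,0,0,0,0,0],[32,-45,0,0,0,0,0],[32,-45,0,0,0,0,0],[32,-45,0,0,0,0,0]]' 40
python3 -m handwheel '[[25,-36,0,0,0,0,0],[12,-16,0,0,0,0,0],[1,-2,0,0,0,0,0],[0,0,0,0,0,0,0],[0,0,-25,0,0,0,0],[0,0,-35,0,0,0,0],[0,0,-25,0,0,0,0],[0,0,-15,0,0,0,0],[0,0,-5,0,0,0,0],[0,0,0,0,0,0,0]]'
```

```text
t: 11.6
tcp_pos: [0.5922, 0.0545, 0.1601]
tool_rot: [0.707, 0.708, 0.0, -0.0]
force: [0.3, -0.5, -1.2]
finger_gap: 0.576
gripper_force: 41.9
t: 12.85
tcp_pos: [0.6301, 0.0022, 0.0547]
tool_rot: [0.706, 0.708, 0.0, 0.0]
force: [-0.0, -0.5, -1.0]
finger_gap: 0.577
gripper_force: 41.9
```

```bash
python3 -m handwheel '[[1,-1,-5,0,0,0,0],[0,0,-4,0,0,0,0],[0,0,-2,0,0,0,0],[0,0,-1,0,0,0,0],[0,0,-1,0,0,0,0],[0,0,0,0,0,0,0],[0,0,0,0,0,0,0],[0,0,0,0,0,0,0],[0,0,0,0,0,0,0],[0,0,0,0,0,0,0]]'
```

```text
t: 14.1
tcp_pos: [0.6308, 0.0007, 0.0418]
tool_rot: [0.707, 0.708, -0.0, 0.0]
force: [-1.9, -0.4, 5.8]
finger_gap: 0.574
gripper_force: 42.5
```

```bash
python3 -m handwheel '[[0,0,0,0,0,0,0.62],[0,0,0,0,0,0,0.7],[0,0,0,0,0,0,1],[0,0,0,0,0,0,1],[0,0,10,0,0,0,1],[0,0,40,0,0,0,1],[0,0,50,0,0,0,1],[0,0,50,0,0,0,1],[-15,-13,38,0,0,0,1],[-20,-17,0,0,0,0,1]]'
python3 -m handwheel '[[-35,-31,0,0,0,0,1],[-35,-31,0,0,0,0,1],[-35,-31,0,0,0,0,1],[-35,-31,0,0,0,0,1],[-25,-22,0,0,0,0,1],[-12,-10,0,0,0,0,1],[0,0,0,0,0,0,1],[0,0,0,0,0,0,1],[0,0,0,0,0,0,1],[0,0,0,0,0,0,1]]'
python3 - <<'E'
from h import *
c=cal("wrist"); im=manip.snapshot("wrist")[:,:,::-1]
np.savez("w4.npz",K=c[0],R=c[1],t=c[2])
cv2.imwrite("pics/w4.png",cv2.resize(im,(800,600)))
E
```

```text
t: 15.35
tcp_pos: [0.5983, -0.0298, 0.2343]
tool_rot: [0.706, 0.708, 0.003, 0.004]
force: [-0.2, -1.1, -0.6]
finger_gap: 0.998
gripper_force: 0.0
t: 16.6
tcp_pos: [0.4193, -0.1847, 0.2292]
tool_rot: [0.706, 0.708, 0.0, -0.0]
force: [-0.3, -0.4, 0.6]
finger_gap: 1.005
gripper_force: 0.0
```

View pics/w4.png

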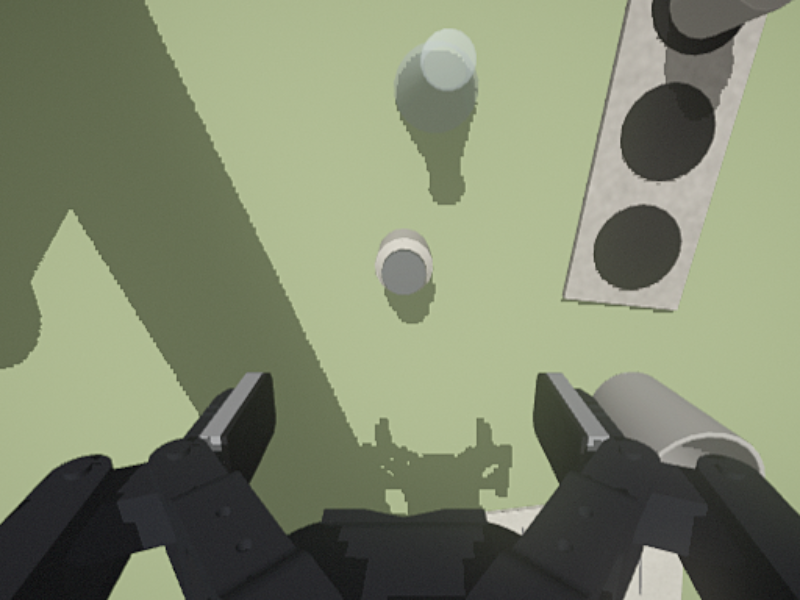

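bottle_3's cap is at (404,272), between the fingers; bottle_2 stands on p3, with p2 at (668,132) and p1 at (637,247).

```bash
python3 - <<'E'
from h import *
z=np.load("w4.npz");c=(z["K"],z["R"],z["t"])
for p,h in(((404,272),.07),((668,132),.011),((637,247),.011)): print((plane("",(p[0]*.64-.18,p[1]*.64-.18),h,c)*1000).round(1))
E
python3 -m handwheel '[[0,0,-40,0,0,0,1],[0,0,-50,0,0,0,1],[0,0,-50,0,0,0,1],[0,0,-48,0,0,0,1],[0,0,-25,0,0,0,1],[0,0,0,0,0,0,1],[0,0,0,0,0,0,0],[0,0,0,0,0,0,0],[0,0,0,0,0,0,0],[0,0,0,0,0,0,0]]' 30
```

```text
[ 419.2 -184.    70. ]
[620.4 -88.2  11. ]
[ 610.5 -176.9   11. ]
t: 17.9
tcp_pos: [0.4196, -0.1857, 0.0177]
tool_rot: [0.707, 0.708, 0.0, 0.001]
force: [-0.0, 0.5, 6.7]
finger_gap: 0.508
gripper_force: 30.2
```

```bash
python3 -m handwheel '[[0,0,15,0,0,0,0],[0,0,35,0,0,0,0],[8,0,30,0,0,0,0],[24,5,0,0,0,0,0],[35,15,0,0,0,0,0],[40,22,0,0,0,0,0],[40,22,0,0,0,0,0],[30,18,0,0,0,0,0],[20,12,0,0,0,0,0],[5,3,0,0,0,0,0]]' 40
python3 -m handwheel '[[0,0,0,0,0,0,0],[0,0,-20,0,0,0,0],[0,0,-25,0,0,0,0],[0,0,-10,0,0,0,0],[0,0,0,0,0,0,0],[0,0,-5,0,0,0,0],[0,0,-4,0,0,0,0],[0,0,-2,0,0,0,0],[0,0,-1,0,0,0,0],[0,0,0,0,0,0,0]]'
```

```text
t: 19.15
tcp_pos: [0.6217, -0.0873, 0.0972]
tool_rot: [0.706, 0.708, 0.0, 0.001]
force: [-0.4, -0.3, -0.5]
finger_gap: 0.501
gripper_force: 41.1
t: 20.4
tcp_pos: [0.6209, -0.0882, 0.0293]
tool_rot: [0.707, 0.708, 0.0, 0.0]
force: [0.0, 0.3, -1.4]
finger_gap: 0.503
gripper_force: 41.1
```

```bash
python3 -m handwheel '[[0,0,-1,0,0,0,0],[0,0,0,0,0,0,0.54],[0,0,0,0,0,0,0.62],[0,0,0,0,0,0,1],[0,0,0,0,0,0,1],[0,0,10,0,0,0,1],[0,0,40,0,0,0,1],[0,0,50,0,0,0,1],[0,0,50,0,0,0,1],[-15,11,50,0,0,0,1]]'
python3 -m handwheel '[[-30,22,0,0,0,0,1],[-35,26,0,0,0,0,1],[-35,26,0,0,0,0,1],[-35,26,0,0,0,0,1],[-32,24,0,0,0,0,1],[-17,11,0,0,0,0,1],[0,0,0,0,0,0,1],[0,0,0,0,0,0,1],[0,0,0,0,0,0,1],[0,0,0,0,0,0,1]]'
python3 - <<'E'
from h import *
c=cal("wrist"); im=manip.snapshot("wrist")[:,:,::-1]
np.savez("w5.npz",K=c[0],R=c[1],t=c[2])
cv2.imwrite("pics/w5.png",cv2.resize(im,(800,600)))
E
```

```text
t: 21.65
tcp_pos: [0.6067, -0.0779, 0.2309]
tool_rot: [0.707, 0.707, 0.001, 0.001]
force: [0.6, -0.9, -0.3]
finger_gap: 0.994
gripper_force: 0.0
t: 22.9
tcp_pos: [0.4227, 0.0572, 0.2282]
tool_rot: [0.707, 0.707, 0.0, 0.0]
force: [-0.8, 0.4, 0.7]
finger_gap: 1.005
gripper_force: 0.0
```

View pics/w5.png

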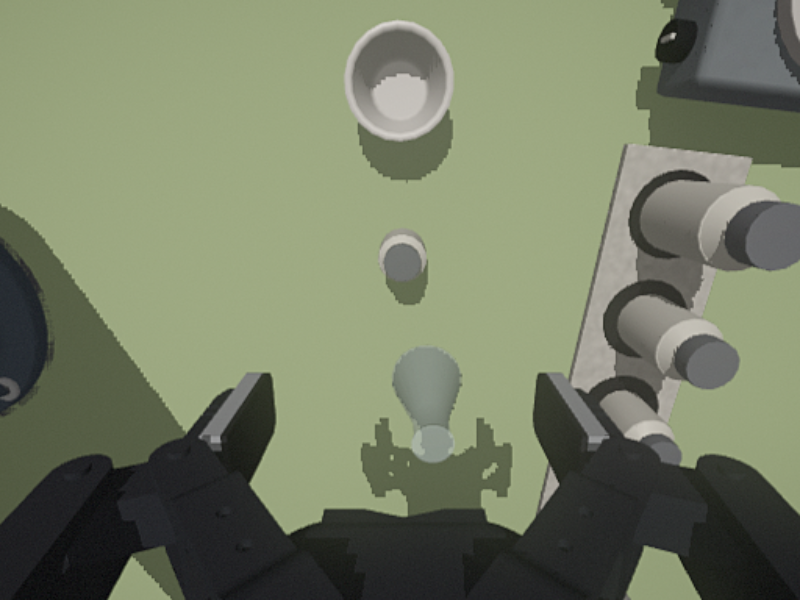

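The three placed bottles stand upright on their pads. bottle_4's cap is at (403,262).

```bash
python3 - <<'E'
from h import *
z=np.load("w5.npz");c=(z["K"],z["R"],z["t"])
print((plane("",(403*.64-.18,262*.64-.18),.052,c)*1000).round(1))
E
```

```text
[421.9  61.3  52. ]
```

```bash
python3 -m handwheel '[[0,3,-40,0,0,0,1],[0,0,-50,0,0,0,1],[0,0,-50,0,0,0,1],[0,0,-48,0,0,0,1],[0,0,-24,0,0,0,1],[0,0,-6,0,0,0,1],[0,0,0,0,0,0,0],[0,0,0,0,0,0,0],[0,0,0,0,0,0,0],[0,0,0,0,0,0,0]]' 30
```

```text
t: 24.2
tcp_pos: [0.4225, 0.0607, 0.0115]
tool_rot: [0.707, 0.708, 0.001, 0.001]
force: [-0.8, 0.7, 7.5]
finger_gap: 0.435
gripper_force: 29.7
```

```bash
python3 -m handwheel '[[0,0,15,0,0,0,0],[0,0,40,0,0,0,0],[0,0,50,0,0,0,0],[0,0,45,0,0,0,0],[12,-15,0,0,0,0,0],[24,-30,0,0,0,0,0],[30,-38,0,0,0,0,0],[32,-41,0,0,0,0,0],[32,-41,0,0,0,0,0],[32,-41,0,0,0,0,0]]' 40
python3 -m handwheel '[[20,-25,0,0,0,0,0],[7,-8,0,0,0,0,0],[0,0,0,0,0,0,0],[0,0,-25,0,0,0,0],[0,0,-45,0,0,0,0],[0,0,-40,0,0,0,0],[0,0,-15,0,0,0,0],[0,0,-5,0,0,0,0],[0,0,0,0,0,0,0],[0,0,0,0,0,0,0]]'
```

```text
t: 25.45
tcp_pos: [0.5842, -0.1472, 0.1587]
tool_rot: [0.707, 0.707, -0.0, -0.001]
force: [0.3, -0.2, -1.2]
finger_gap: 0.43
gripper_force: 40.3
t: 26.7
tcp_pos: [0.6119, -0.1786, 0.0319]
tool_rot: [0.707, 0.708, 0.0, 0.001]
force: [-0.1, -0.4, -0.7]
finger_gap: 0.428
gripper_force: 40.3
```

Target z is 22.5 mm, so it needs to go down 9.5 mm more.

```bash
python3 -m handwheel '[[0,0,-4,0,0,0,0],[0,0,-3,0,0,0,0],[0,0,-2,0,0,0,0],[0,0,-1,0,0,0,0],[0,0,0,0,0,0,0],[0,0,0,0,0,0,0],[0,0,0,0,0,0,0.47],[0,0,0,0,0,0,0.55],[0,0,0,0,0,0,1],[0,0,0,0,0,0,1]]'
python3 -m handwheel '[[0,0,10,0,0,0,1],[0,0,40,0,0,0,1],[0,0,50,0,0,0,1],[0,0,50,0,0,0,1],[-30,0,40,0,0,0,1],[-40,0,0,0,0,0,1],[-40,0,0,0,0,0,1],[-30,0,0,0,0,0,1],[0,0,0,0,0,0,1],[0,0,0,0,0,0,1]]'
python3 - <<'E'
from h import *
s=manip.snapshot("scene")[:,:,::-1]; d=manip.snapshot("side")[:,:,::-1]
cv2.imwrite("pics/s2.png",cv2.resize(s[130:280,170:370],(800,600),interpolation=cv2.INTER_CUBIC))
cv2.imwrite("pics/d2.png",cv2.resize(d[115:340,60:360],(800,600),interpolation=cv2.INTER_CUBIC))
E
```

```text
t: 27.95
tcp_pos: [0.6107, -0.1782, 0.0199]
tool_rot: [0.707, 0.708, -0.0, -0.0]
force: [-0.2, 0.7, 0.2]
finger_gap: 0.943
gripper_force: 0.0
t: 29.2
tcp_pos: [0.4721, -0.1788, 0.2111]
tool_rot: [0.707, 0.708, 0.0, 0.001]
force: [1.1, -0.4, 1.2]
finger_gap: 1.002
gripper_force: 0.0
```

View pics/s2.png

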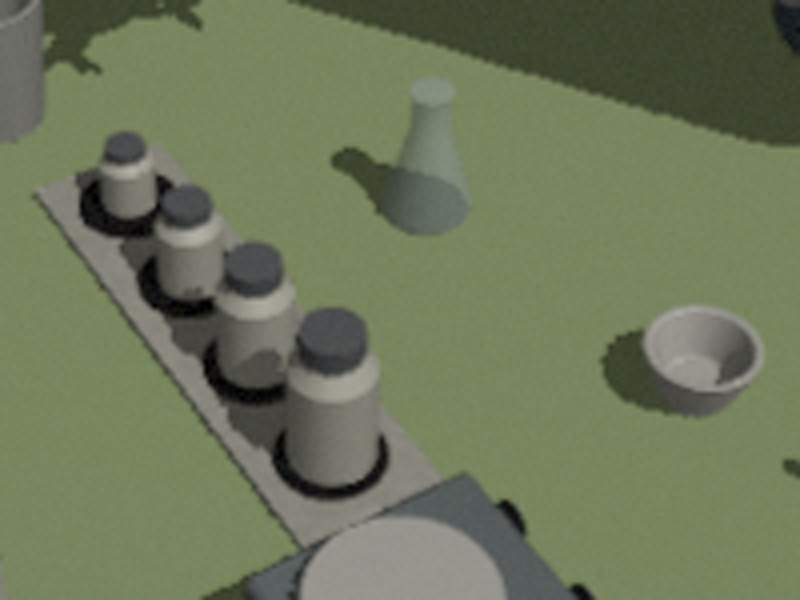

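View pics/d2.png

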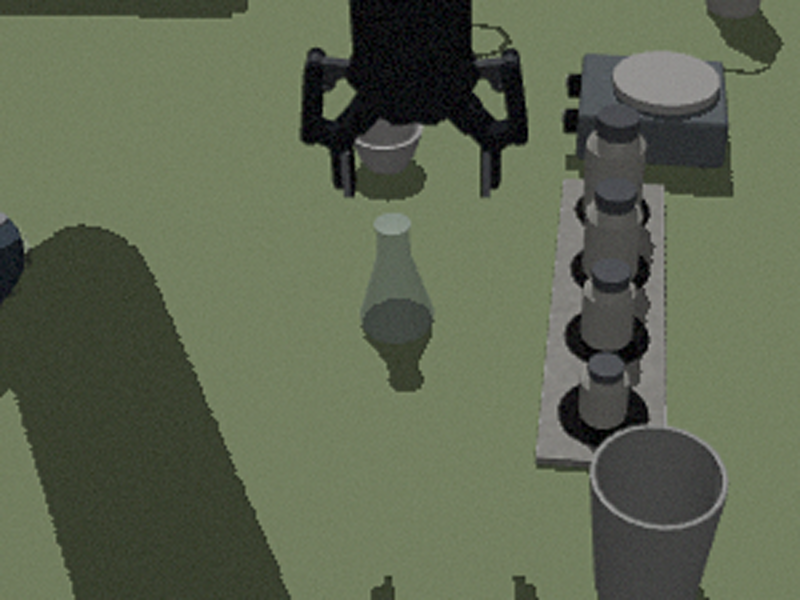

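All four bottles stand upright, in order, on their pads, and the gripper is clear. I'll check the centring once with numbers.

```bash
python3 - <<'E'
from h import *
S=lambda u,v:(170+u/4-.375,130+v/4-.375); D=lambda u,v:(60+u/2.667-.31,115+v/2.667-.31)
L=[(S(126,143),D(606,363),.063,(611.5,-178.5)),(S(187,198),D(611,268),.081,(621.5,-88.5)),(S(255,257),D(616,188),.099,(631,1)),(S(333,322),D(618,115),.117,(640.5,90.5))]
X=tri([l[0] for l in L],[l[1] for l in L])
for l,x in zip(L,X): print((x*1000).round(),l[2],(plane("scene",l[0],l[2])[:2]*1000-l[3]).round(1),(plane("side",l[1],l[2])[:2]*1000-l[3]).round(1))
E
```

```text
[ 610. -179.   62.] 0.063 [-1.4  1. ] [-1.5 -1.5]
[620. -88.  81.] 0.081 [-1.8 -0.2] [-1.6  0.8]
[629.  -1.  99.] 0.099 [-2.9 -2.6] [-1.3 -2.3]
[637.  86. 118.] 0.117 [-5.4 -5. ] [-3.  -3.5]
```

```bash
python3 -c "
from station import manip
print(manip.sign_off())"
```

```text
the job is handed in; nothing more can be done
None
```

I handed the job in at about 29 s: all four bottles stand upright in size order from the stirrer, one to a pad, within about 2–4 mm of centre for three and up to about 7 mm for bottle_1 (about 1 mm in its wrist view); the judge's result was not shown.

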